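# Switch on the dust extractor, then the lathe

### The arm

A 6-joint arm with a two-finger parallel gripper is mounted at the origin on the work surface. World frame = base frame: x ahead of the robot, y to its left, z up, the work surface at z = 0. Lengths are in m, angles in degrees, forces in N, time in s.
With the tool pointing down it reaches from about 0.25 to 0.775 m from the base axis. Payload 4 kg.
Tool frame: the origin (TCP) lies at the very end of the fingers, on their centre line; the grasp point (between the pads) lies grip_point_offset behind it (grip_point_offset is the distance from the TCP to the grasp point, in m); z points along the fingers, y is the direction in which the jaws open and shut (so a half turn about z gives the same grasp; the last joint's range is limited). The gripper opens to 94 mm and grips with 3 to 60 N. Pads are 16 mm wide; open, the fingers measure 119 mm over their backs; the gripper's body (75 mm by 177 mm) begins 78 mm behind the grasp point.
Start: joints at [-71.855, 4.996, 78.535, -0, 96.463, -5.907], TCP at [0.224, -0.502, 0.206] pointing down, gripper open.
Joint ranges: [-177.83, 177.83], [-43.37, 116.18], [15.69, 146.23], [-61.86, 241.86], [9.47, 152.12], [-147.06, 147.06]. Speed limits (degrees/s): [159.86, 159.86, 180, 180, 180, 180].

### API

Orientations are given as a 3x3 rotation matrix whose columns are the frame's x, y, z axes.
In Python, from workcell import * gives the robot as it stands.
- The arm moves only by the tool carry_out, never from a script. Its arguments are lists of equal length, an entry for each row: "grip": the closure in counts, from 0 (fully open) to 255 (shut); "offset": the shift along the tool's x, y, z in mm, a list of three; "turn": the turn, a rotation vector about the tool's x, y, z in degrees, a list of three. A call has 1 to 8 rows; each row is the pose to reach, as a shift and turn from the pose measured when the call began, along the tool's axes at that moment; what a row does not reach only later rows make up. A row lasts 1/8 s, in which the tool goes at most 62.5 mm and 10.7 degrees, less where a joint would pass 70% of its speed; a pose out of reach is approached as far as the arm can. A call with a gripper value outside its range is refused whole. The fingers move at their own pace and stop on an object; "squeeze" is the grip in N (left out, the last holds). Time passes only in rows, so rows that repeat a pose let the fingers close. It gives the time, the measured TCP pose, the force and the opening at its end, in the units of the state.
- state(): the state, without advancing time (a new reading comes with each control period).
- capture(name): name is "scene" or "top" or "wrist"; returns a dict with "frame" (480x640x3 uint8, blue, green, red), "z_map" (480x640 float32, m along the optical axis (not along the pixel's ray), 0 where there is no reading), "intrinsics" (3x3 intrinsics, pixels), "R" (3x3) and "t" (3): a world point X has camera coordinates R X + t. Camera axes: x right, y down, z forward; pixel columns grow to the right and rows downward; lengths in m; the calibration is good to about 2 mm. A picture is of the moment at which its call begins.
- job_done(): hands the job in, once; it reports no verdict.
The state is a dict: "time": time; "joints": joint angles; "qvel": joint speeds; "effort": joint torques, N m; "tool_pos": TCP position; "tool_rot": TCP orientation; "ft_force": force on the tool from outside, world axes, zero at the start; "ft_torque": the same for the moment, N m; "grip_width": finger opening in m.
Only numpy, scipy, OpenCV 4.12 (cv2) and the standard library are available. Lean on these libraries where they do the work, as an engineer would, in place of code of your own. Each camera call takes 0.05 s, during which the arm holds its last target.

### The job

Switch on the dust extractor and then the lathe: with the fingertips gently press the big round button on the two-button switch box fully down, and only after that press the square button on the three-button box fully down, then draw the hand clear. Both buttons stay down by themselves. Leave the other buttons alone, and do not pick up, shift or knock over anything lying about.

Things in the scene. Friction and masses are not known exactly. Their poses are not given: they have to be found in the camera images.
- extractor_box: dust extractor's switch box, grey, fixed to the bench: 90 (x) x 160 (y) x 50 mm high, two black buttons in a row along its y, 70 mm apart, in either order; a 20 mm cable gland on its +x face; origin under its centre, x across the row, z up
- lathe_box: lathe's switch box, grey, fixed to the bench: 90 (x) x 240 (y) x 50 mm high, three black buttons in a row along its y, 55 mm apart, in any order, and a loose wooden knob standing on its +y end, 60 mm from the nearest button; a 20 mm cable gland on its +x face; origin under its centre, x across the row, z up
- big_round_top (a point): centre of the top of the big round button (cap 38 mm across) on the two-button box; it moves down with the cap; axes as the box. Black soft rubber cap, its flat top 66 mm above the bench and 16 mm above its box's top while up; it goes 8 mm straight down against about 3.5 to 4 N to its stop, and stays down by itself when pressed; besides, the rubber yields 1 mm per 3 N (up to 6 mm) under the finger and springs back.
- big_round (a joint): how far the big round button (cap 38 mm across) on the two-button box is pressed, m, without the rubber's yield: 0 up, 0.008 fully down
- small_round_top (a point): centre of the top of the small round button (cap 20 mm across) on the two-button box; leave alone; it moves down with the cap; axes as the box. Black soft rubber cap, its flat top 66 mm above the bench and 16 mm above its box's top while up; it goes 8 mm straight down against about 3.5 to 4 N to its stop, and stays down by itself when pressed; besides, the rubber yields 1 mm per 3 N (up to 6 mm) under the finger and springs back.
- small_round (a joint): how far the small round button (cap 20 mm across) on the two-button box is pressed, m, without the rubber's yield: 0 up, 0.008 fully down
- square_top (a point): centre of the top of the square button (cap 26 x 26 mm) on the three-button box; it moves down with the cap; axes as the box. Black soft rubber cap, its flat top 66 mm above the bench and 16 mm above its box's top while up; it goes 8 mm straight down against about 3.5 to 4 N to its stop, and stays down by itself when pressed; besides, the rubber yields 1 mm per 3 N (up to 6 mm) under the finger and springs back.
- square (a joint): how far the square button (cap 26 x 26 mm) on the three-button box is pressed, m, without the rubber's yield: 0 up, 0.008 fully down
- oblong_top (a point): centre of the top of the oblong button (cap 40 x 14 mm, long across the box) on the three-button box; leave alone; it moves down with the cap; axes as the box. Black soft rubber cap, its flat top 66 mm above the bench and 16 mm above its box's top while up; it goes 8 mm straight down against about 3.5 to 4 N to its stop, and stays down by itself when pressed; besides, the rubber yields 1 mm per 3 N (up to 6 mm) under the finger and springs back.
- oblong (a joint): how far the oblong button (cap 40 x 14 mm, long across the box) on the three-button box is pressed, m, without the rubber's yield: 0 up, 0.008 fully down
- lathe_round_top (a point): centre of the top of the small round button (cap 20 mm across) on the three-button box; leave alone; it moves down with the cap; axes as the box. Black soft rubber cap, its flat top 66 mm above the bench and 16 mm above its box's top while up; it goes 8 mm straight down against about 3.5 to 4 N to its stop, and stays down by itself when pressed; besides, the rubber yields 1 mm per 3 N (up to 6 mm) under the finger and springs back.
- lathe_round (a joint): how far the small round button (cap 20 mm across) on the three-button box is pressed, m, without the rubber's yield: 0 up, 0.008 fully down
- wood_knob: loose turned wooden drawer knob, 30 mm across, 34 mm tall, standing on the free end of the three-button box; origin under its foot
- spindle: loose turned wooden spool, 36 mm across, 58 mm tall, standing on the bench between the two boxes; origin under its foot
- chuck_key: loose steel T-shaped chuck key, 88 x 55 mm, 14 mm thick, lying on the bench on the robot's side of the boxes; origin on its underside
- offcut: loose wooden offcut block 50 x 90 x 30 mm lying on the bench on the robot's side of the boxes; origin under its centre
- file: loose flat file with a wooden handle, about 300 mm long, 24 mm high, lying beyond the boxes; origin under it, 140 mm from the handle's end
- cup: loose white plastic cup, 70 mm across, 80 mm tall, standing beyond the boxes; origin under its foot
- sanding_block: loose cork sanding block 60 x 100 x 32 mm, lying beyond the boxes; origin under its centre

How it is judged (in metres and radians):
On the way, in this order (a step that is already met when the one before it is completed fails the run):
1. the big round button of the extractor is pressed down (value of joint big_round above 0.006 m and value of joint square below 0.002 m), for 0.1 s.
2. then the square button of the lathe is pressed down (value of joint each of big_round, square above 0.006 m), for 0.1 s.
At the end, for the whole second after the job is handed in: the big round and the square button are both down (more than 6 of their 8 mm), the three other buttons are up (pressed less than 2 mm), and every loose thing is within 12 mm of where it started (all of step 2 and value of joint each of small_round, oblong, lathe_round below 0.002 m and distance of each of wood_knob, spindle, chuck_key, offcut, file, cup, sanding_block from where it was at the start of the episode below 0.012 m); the robot touches nothing.
It fails at once if the square button is pressed (2 mm) before the big round one is down (6 mm) (value of joint square above 0.002 m and value of joint big_round below 0.006 m).
It fails at once if another button is pressed (2 mm or more) (value of joint any of small_round, oblong, lathe_round above 0.002 m).
It fails at once if a button is pressed roughly (over 30 N) (contact force between anything else and big_round above 30 N or contact force between anything else and small_round above 30 N or contact force between anything else and square above 30 N or contact force between anything else and oblong above 30 N or contact force between anything else and lathe_round above 30 N).
It fails at once if a loose thing is lifted, carried, shifted or knocked over (12 mm, or tilted 0.3 rad) (distance of any of wood_knob, spindle, chuck_key, offcut, file, cup, sanding_block from where it was at the start of the episode above 0.012 m or angle between any of wood_knob, spindle, chuck_key, offcut, file, cup, sanding_block's own z axis and vertical above 0.3 rad).
It also fails if it takes over 42 s, if anything falls off the work surface, if the arm or the gripper's body presses on something with over 40 N, if the wrist force passes 120 N, or if a joint passes its speed limit or range.

## Working session

There is one attempt and no reset: what is moved stays moved. The work goes in short steps, Python scripts to look and compute and a tool call to move; the robot and the scene stay as the last step left them, time stands still between calls to the robot, and variables do not carry over. Pictures are saved under pics/ and viewed, and the job is handed in when it is done.

Besides the shell and the picture viewer there is one more tool, called after "Emit:" by a JSON object that holds its "name" and its "arguments". carry_out: Moves the arm, as the interface text tells. Its arguments: {"type":"object","properties":{"grip":{"type":"array"},"offset":{"type":"array"},"turn":{"type":"array"},"squeeze":{"type":"number"}},"required":["grip","offset","turn"]}

```bash
mkdir -p pics
python3 - <<'E'
from workcell import *
import cv2,pickle,numpy as np
s=state();print(s)
for n in("top","scene"):
    c=capture(n);cv2.imwrite(f"pics/{n}0.png",c["frame"]);pickle.dump(c,open(f"{n}0.pkl","wb"))
    print(n,c["intrinsics"],c["R"],c["t"])
E
```

```text
{'time': 0.0, 'joints': array([-7.18541175e+01,  5.03848427e+00,  7.86224335e+01,  9.35281940e-04,
        9.64640655e+01, -5.90854717e+00]), 'qvel': array([-0.04959072, -0.02583632,  0.04060317, -0.04176591, -0.10824445,
       -0.04939493]), 'effort': array([-4.79498340e-04, -3.40189505e+01, -3.02425396e+01,  7.17623066e-02,
        3.29757901e-02, -1.62335991e-04]), 'tool_pos': array([ 0.2240008 , -0.5017212 ,  0.20433062]), 'tool_rot': array([[ 9.13157993e-01,  4.07605249e-01, -6.63946375e-04],
       [ 4.07605719e-01, -9.13155660e-01,  2.07793234e-03],
       [ 2.40689740e-04, -2.16810887e-03, -9.99997621e-01]]), 'ft_force': array([-0.91471241, -0.11166817, -0.34097203]), 'ft_torque': array([-0.0058832 , -0.03749713,  0.0085918 ]), 'grip_width': 0.09401247782131521}
top [[616.89626823   0.         319.38170479]
 [  0.         616.89626823 247.59053702]
 [  0.           0.           1.        ]] [[ 0.0258406  -0.99959983 -0.01150877]
 [-0.99130674 -0.0241371  -0.12933808]
 [ 0.12900854  0.01475089 -0.99153377]] [0.00665819 0.56131018 1.15513621]
scene [[573.79581046   0.         313.96258344]
 [  0.         573.79581046 230.21674027]
 [  0.           0.           1.        ]] [[ 0.4110492   0.9115695   0.00892168]
 [ 0.64561494 -0.28418642 -0.70881551]
 [-0.64359919  0.29711802 -0.70533749]] [-0.25418665 -0.30164909  1.60754987]
```

View pics/top0.png

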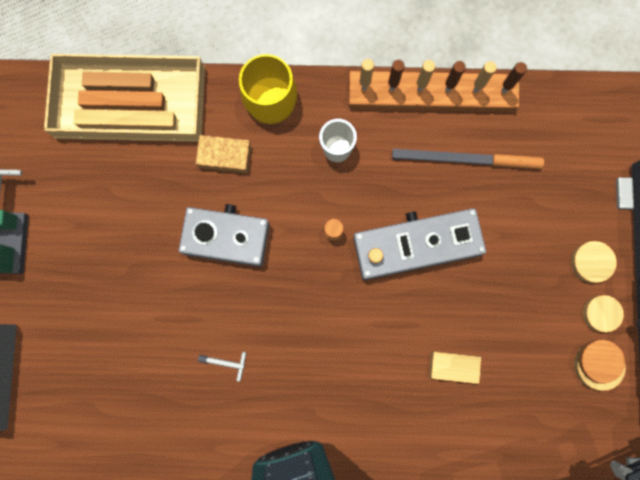

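View pics/scene0.png

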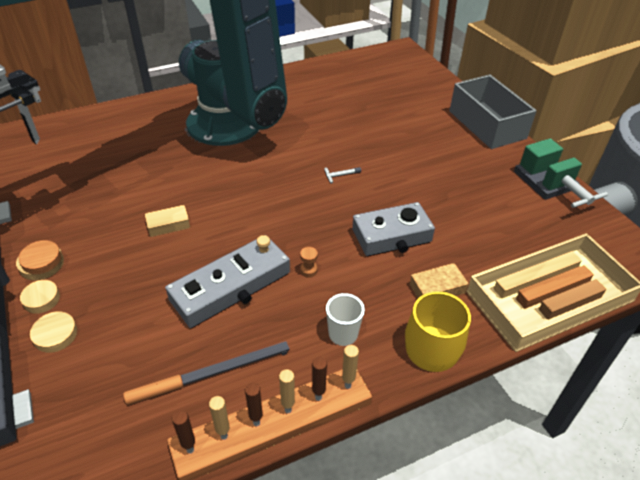

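The top view shows the big round button near (204,232), with the small round one beside it at (240,238). The square button is near (461,233), lathe round at (433,240), oblong at (405,245) and the knob at (376,256). Next I measure these positions.

```bash
cat > h.py <<'E'
import numpy as np,cv2,pickle
def ray(c,uv,z):
    d=c["R"].T@np.linalg.inv(c["intrinsics"])@np.array([uv[0],uv[1],1.]); o=-c["R"].T@c["t"]
    return o+d*(z-o[2])/d[2]
def proj(c,X):
    p=c["intrinsics"]@(c["R"]@np.array(X)+c["t"]); return p[:2]/p[2]
E
python3 - <<'E'
from h import *
P={"top":{"big":(204,232),"small":(240,238),"sq":(461,233),"lround":(433,240),"obl":(405,245)},
"scene":{"big":(409,215),"small":(379,221),"sq":(193,288),"lround":(217,275),"obl":(241,262)}}
for n in P:
    c=pickle.load(open(n+"0.pkl","rb"));g=c["frame"].max(2)
    lab_n,lab,st,ce=cv2.connectedComponentsWithStats((g<50).astype(np.uint8))
    for k,(u,v) in P[n].items():
        l=lab[v,u]; uv=ce[l] if l else (u,v)
        z=c["z_map"][v-1:v+2,u-1:u+2]
        d=np.median(z); X=c["R"].T@(np.linalg.inv(c["intrinsics"])@np.array([uv[0],uv[1],1])*d-c["t"])
        print(n,k,l and st[l],np.round(uv,1),"plane",ray(c,uv,.066).round(4),"depth",X.round(4))
c=pickle.load(open("top0.pkl","rb"))
a=cv2.resize(c["frame"][190:290,170:280],None,fx=5,fy=5,interpolation=2);b=cv2.resize(c["frame"][190:290,350:500],None,fx=5,fy=5,interpolation=2)
cv2.imwrite("pics/z1.png",a);cv2.imwrite("pics/z2.png",b)
E
```

```text
top big [197 225  15  15 132] [204.3 232.3] plane [0.581 0.239 0.066] depth [0.581  0.2389 0.0662]
top small 0 [240 238] plane [0.5717 0.1708 0.066 ] depth [0.572  0.1711 0.0639]
top sq [457 229  10  10  48] [462.1 233.7] plane [ 0.5901 -0.2479  0.066 ] depth [ 0.5903 -0.2482  0.0643]
top lround 0 [433 240] plane [ 0.5767 -0.1932  0.066 ] depth [ 0.5769 -0.1933  0.0649]
top obl 0 [405 245] plane [ 0.566  -0.1406  0.066 ] depth [ 0.566  -0.1407  0.0655]
scene big [401 209  16  12 156] [408.3 214.5] plane [0.591  0.2374 0.066 ] depth [0.5913 0.2372 0.0664]
scene small [376 217   7   7  39] [378.8 220.4] plane [0.5816 0.1693 0.066 ] depth [0.5813 0.1695 0.0657]
scene sq [185 280  15  14 129] [192.2 286.9] plane [ 0.5989 -0.2483  0.066 ] depth [ 0.5989 -0.2483  0.066 ]
scene lround [214 270   7   8  50] [217.  273.8] plane [ 0.5862 -0.1949  0.066 ] depth [ 0.5868 -0.195   0.0667]
scene obl [234 255  14  14  90] [240.7 261.5] plane [ 0.5743 -0.1417  0.066 ] depth [ 0.5743 -0.1417  0.0661]
```

View pics/z1.png

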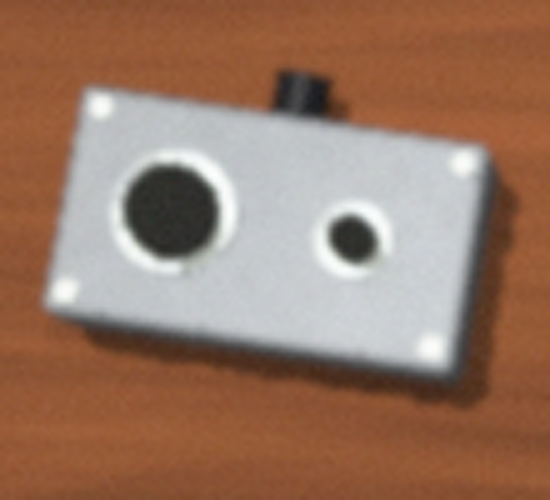

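View pics/z2.png

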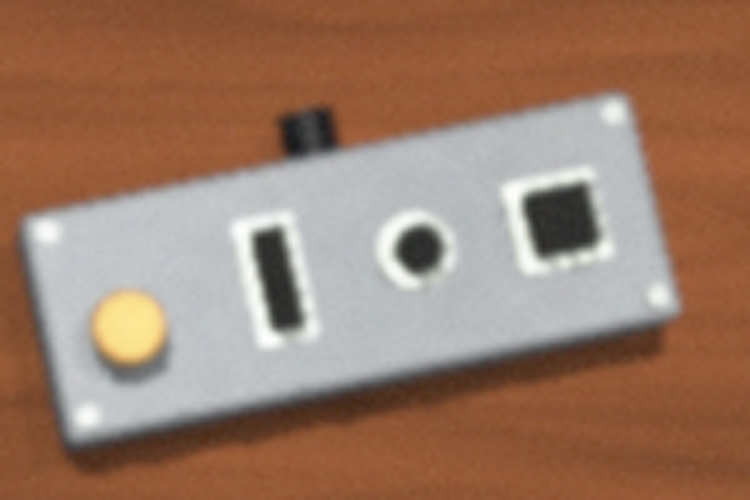

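Both cameras agree on y, but x differs by about 9 mm, which is more than the stated 2 mm. I'll compare bench heights in both and check the arm's own appearance before trusting either.

Run:
```python
from h import *
from workcell import *
def cloud(c):
    K=c["intrinsics"];v,u=np.mgrid[:480,:640];z=c["z_map"]
    p=np.stack([(u-K[0,2])/K[0,0]*z,(v-K[1,2])/K[1,1]*z,z],-1); return (p-c["t"])@c["R"]
for n in("top","scene"):
    c=pickle.load(open(n+"0.pkl","rb"));X=cloud(c);ok=c["z_map"]>0
    m=ok&(abs(X[...,2])<.01)&(X[...,0]>.3)&(X[...,0]<.75)&(abs(X[...,1])<.35)
    A=np.c_[X[m][:,:2],np.ones(m.sum())];print(n,"bench plane",np.linalg.lstsq(A,X[m][:,2],rcond=None)[0].round(4))
    # box tops
    for s,nm in((1,"ext"),(-1,"lathe")):
        m=ok&(abs(X[...,2]-.05)<.006)&(X[...,0]>.45)&(X[...,0]<.72)&(X[...,1]*s>.06)&(X[...,1]*s<.36)
        m=cv2.morphologyEx(m.astype(np.uint8),cv2.MORPH_OPEN,np.ones((3,3)))
        k,l,st,ce=cv2.connectedComponentsWithStats(m);i=1+st[1:,4].argmax()
        q=X[l==i][:,:2].astype(np.float32);print(nm,cv2.minAreaRect(q),X[l==i][:,2].mean())
    # gripper fingertip region
    for uv in [proj(c,[.224,-.502,.2043])]:print("tcp px",uv)
c=capture("wrist");cv2.imwrite("pics/w0.png",c["frame"]);print(c["R"],c["t"],c["intrinsics"])
c=pickle.load(open("scene0.pkl","rb"));print(proj(c,[0,0,0]))
```

```text
top bench plane [ 0.0001  0.0001 -0.0002]
ext ((0.5788865089416504, 0.20658886432647705), (0.16020658612251282, 0.09036575257778168), 82.46534729003906) 0.04976390172271529
lathe ((0.5735957026481628, -0.17118775844573975), (0.0905107855796814, 0.23995289206504822), 13.270297050476074) 0.04974962989816298
tcp px [643.57744179 453.38998369]
scene bench plane [ 0.0011  0.0002 -0.0017]
ext ((0.5811288356781006, 0.20581115782260895), (0.16139990091323853, 0.09382470697164536), 81.5313949584961) 0.048977753033963616
lathe ((0.5765313506126404, -0.17367275059223175), (0.09369052201509476, 0.23483264446258545), 13.190309524536133) 0.04896281919928417
tcp px [ 10.96495086 152.15937894]
[[ 0.40889504 -0.91257975 -0.00174428]
 [-0.87437397 -0.3923222   0.28557566]
 [-0.26129488 -0.11524532 -0.95835458]] [-0.54872134 -0.0300609   0.39174672] [[411.97141773   0.         319.29177379]
 [  0.         411.97141773 240.37757025]
 [  0.           0.           1.        ]]
[223.23368135 122.54668616]
```

View pics/w0.png

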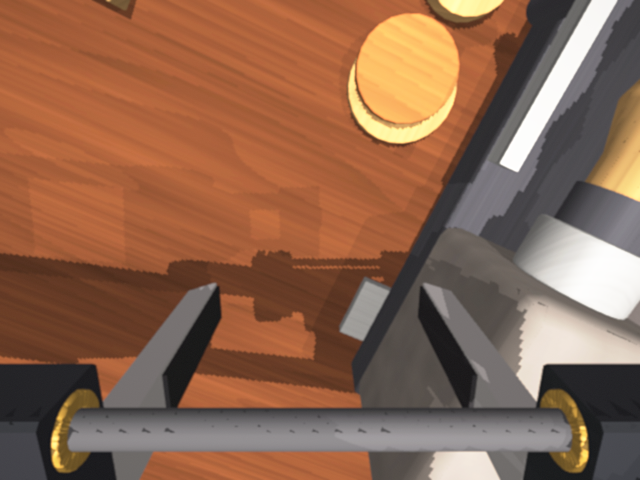

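The box centres agree to 2–3 mm. The x offset comes from each camera also seeing the cap's side wall, from opposite sides. Combining the box geometry with the two blobs gives big round at about (0.585, 0.240) and square at about (0.594, -0.249). I'll shut the gripper and travel high toward the extractor.

Emit:
{"name": "carry_out", "arguments": {"grip": [255,255,255,255,255,255,255,255], "offset": [[20,-17,0],[60,-50,0],[105,-88,0],[150,-126,0],[195,-164,0],[240,-202,0],[280,-235,0],[300,-252,0]], "turn": [[0,0,0],[0,0,0],[0,0,0],[0,0,0],[0,0,0],[0,0,0],[0,0,0],[0,0,0]], "squeeze": 15}}

```text
time: 1.15
tool_pos: [0.3958, -0.1471, 0.2049]
tool_rot: [[0.912, 0.41, -0.0], [0.41, -0.912, 0.002], [0.0, -0.002, -1.0]]
ft_force: [-0.7, -0.3, 0.6]
grip_width: 0.0174
```

Emit:
{"name": "carry_out", "arguments": {"grip": [255,255,255,255,255,255,255,255], "offset": [[25,-21,0],[70,-59,5],[115,-97,10],[160,-135,20],[205,-173,30],[245,-206,40],[275,-231,45],[290,-244,50]], "turn": [[0,0,0],[0,0,0],[0,0,0],[0,0,0],[0,0,0],[0,0,0],[0,0,0],[0,0,0]]}}

```text
time: 2.15
tool_pos: [0.5602, 0.1961, 0.1544]
tool_rot: [[0.911, 0.412, -0.002], [0.412, -0.911, 0.002], [-0.001, -0.002, -1.0]]
ft_force: [-0.1, -0.2, 0.7]
grip_width: 0.0003
```

```bash
cat > look.py <<'E'
import sys
from h import *
from workcell import *
tag=sys.argv[1];tgt=np.array(eval(sys.argv[2]));cams=sys.argv[3:]
for n in cams:
    c=capture(n);f=c["frame"].copy()
    for p in (tgt,):
        u=proj(c,p)
        if abs(u).max()<1000: cv2.drawMarker(f,tuple(int(round(x)) for x in u),(0,0,255),0,14,1)
    cv2.imwrite(f"pics/{tag}_{n}.png",f);pickle.dump(c,open(f"{tag}_{n}.pkl","wb"))
s=state();print("t",s["time"],"p",s["tool_pos"].round(4),"F",s["ft_force"].round(2),"w",s["grip_width"],"j",s["joints"].round(1))
print(s["tool_rot"].round(4));print("to go in tool mm",((tgt-s["tool_pos"])@s["tool_rot"]*1e3).round(1))
E
python3 look.py a "[.585,.240,.066]" wrist top scene
```

```text
t 2.3 p [0.5597 0.1942 0.1547] F [-0.39 -0.44  0.67] w 0.0007799103618979324 j [13.6 11.3 77.2  0.1 91.6 79.4]
[[ 9.117e-01  4.108e-01 -2.200e-03]
 [ 4.108e-01 -9.117e-01  9.000e-04]
 [-1.700e-03 -1.700e-03 -1.000e+00]]
to go in tool mm [ 42.  -31.2  88.7]
```

View pics/a_wrist.png

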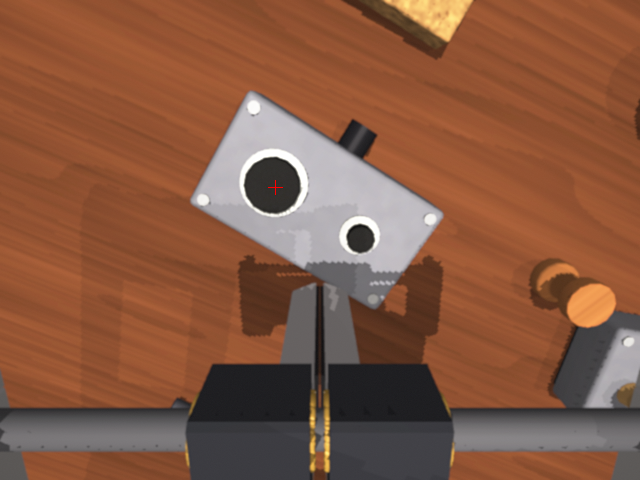

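View pics/a_scene.png

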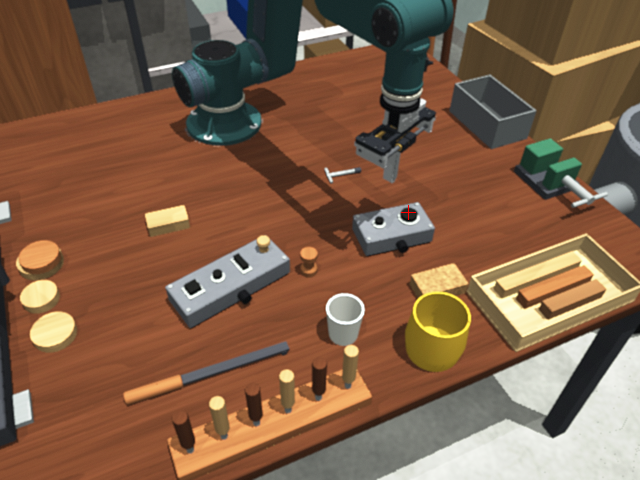

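The red marker at (275,187) in the wrist view sits on the big round cap, which is centred at (272,185). I'll move to hover about 17 mm above it.

Emit:
{"name": "carry_out", "arguments": {"grip": [255,255,255,255,255], "offset": [[15,-11,10],[32,-24,25],[42,-31,50],[42,-31,70],[42,-31,72]], "turn": [[0,0,0],[0,0,0],[0,0,0],[0,0,0],[0,0,0]]}}

```text
time: 2.92
tool_pos: [0.5836, 0.2387, 0.0801]
tool_rot: [[0.912, 0.41, -0.007], [0.41, -0.912, -0.001], [-0.007, -0.002, -1.0]]
ft_force: [-0.0, 0.3, -0.1]
grip_width: 0.0004
```

```bash
python3 look.py b "[.585,.240,.066]" wrist
```

```text
t 2.975 p [0.5843 0.2389 0.0814] F [-0.09  0.25  1.02] w 0.0006499052487203413 j [17.1 18.4 76.9  0.1 84.9 82.8]
[[ 0.9121  0.41   -0.0046]
 [ 0.41   -0.9121  0.    ]
 [-0.0042 -0.0019 -1.    ]]
to go in tool mm [ 1.1 -0.7 15.4]
```

View pics/b_wrist.png

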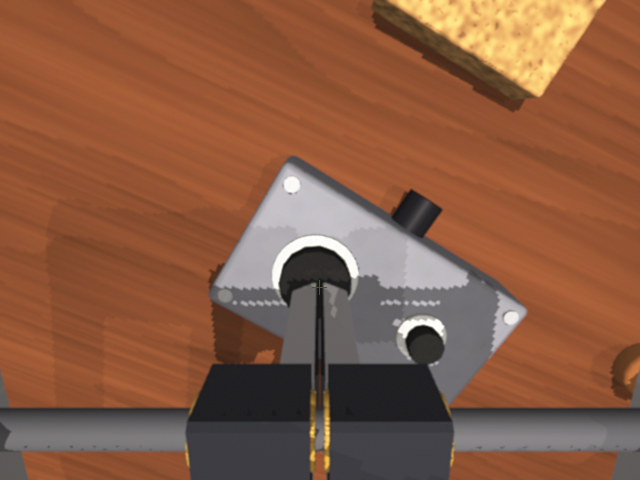

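The shut tip at (320,287) is over the big cap, around (316,280), and well clear of the small button at (425,345). I'll press down slowly.

Emit:
{"name": "carry_out", "arguments": {"grip": [255,255,255,255,255,255,255,255], "offset": [[1,-1,6],[1,-1,11],[1,-1,14],[1,-1,17],[1,-1,20],[1,-1,22],[1,-1,23],[1,-1,24]], "turn": [[0,0,0],[0,0,0],[0,0,0],[0,0,0],[0,0,0],[0,0,0],[0,0,0],[0,0,0]]}}

```text
time: 3.98
tool_pos: [0.5849, 0.2402, 0.0577]
tool_rot: [[0.912, 0.41, -0.004], [0.41, -0.912, 0.0], [-0.004, -0.002, -1.0]]
ft_force: [-0.6, -0.1, 3.9]
grip_width: 0.0004
```

Emit:
{"name": "carry_out", "arguments": {"grip": [255,255,255,255,255], "offset": [[0,0,1],[0,0,2],[0,0,3],[0,0,4],[0,0,4]], "turn": [[0,0,0],[0,0,0],[0,0,0],[0,0,0],[0,0,0]]}}

```text
time: 4.6
tool_pos: [0.585, 0.2402, 0.0552]
tool_rot: [[0.912, 0.41, -0.003], [0.41, -0.912, 0.0], [-0.003, -0.002, -1.0]]
ft_force: [-2.6, -1.4, 8.8]
grip_width: 0.0002
```

The reading is 8.8 N at z = 0.0552. Allowing for about 2.9 mm of rubber yield, the cap is at about 58 mm, which is its stop. I'll lift and check.

Emit:
{"name": "carry_out", "arguments": {"grip": [255,255,255,255,255,255], "offset": [[0,0,-10],[0,0,-35],[0,0,-65],[0,0,-95],[-5,20,-105],[-24,52,-108]], "turn": [[0,0,0],[0,0,0],[0,0,0],[0,0,0],[0,0,0],[0,0,0]]}}

```text
time: 5.35
tool_pos: [0.5852, 0.1821, 0.1628]
tool_rot: [[0.911, 0.411, -0.003], [0.411, -0.911, -0.0], [-0.003, -0.001, -1.0]]
ft_force: [0.5, -0.8, 0.2]
grip_width: 0.0005
```

```bash
python3 look.py c "[.594,-.249,.066]" wrist scene top
python3 - <<'E'
from h import *
def cloud(c):
    K=c["intrinsics"];v,u=np.mgrid[:480,:640];z=c["z_map"]
    p=np.stack([(u-K[0,2])/K[0,0]*z,(v-K[1,2])/K[1,1]*z,z],-1); return (p-c["t"])@c["R"]
for n in("wrist","scene"):
    X=cloud(pickle.load(open(f"c_{n}.pkl","rb")))
    for nm,p,r in(("big",(.585,.24),.01),("small",(.576,.170),.006),("sq",(.594,-.249),.008)):
        m=np.hypot(X[...,0]-p[0],X[...,1]-p[1])<r;print(n,nm,m.sum(),np.median(X[m][:,2]) if m.any() else None)
E
```

```text
t 5.5 p [0.5846 0.1806 0.1621] F [0.22 0.16 0.25] w 0.0006525647045971767 j [11.8 13.8 73.4  0.  93.1 77.8]
[[ 9.134e-01  4.070e-01 -4.900e-03]
 [ 4.070e-01 -9.134e-01 -4.000e-04]
 [-4.700e-03 -1.600e-03 -1.000e+00]]
to go in tool mm [-165.8  396.3   96.3]
wrist big 4713 0.2759959600320599
wrist small 214 0.06529151328795696
wrist sq 0 None
scene big 143 0.2782096839304579
scene small 22 0.06411733070384583
scene sq 40 0.06517073882176248
```

View pics/c_wrist.png

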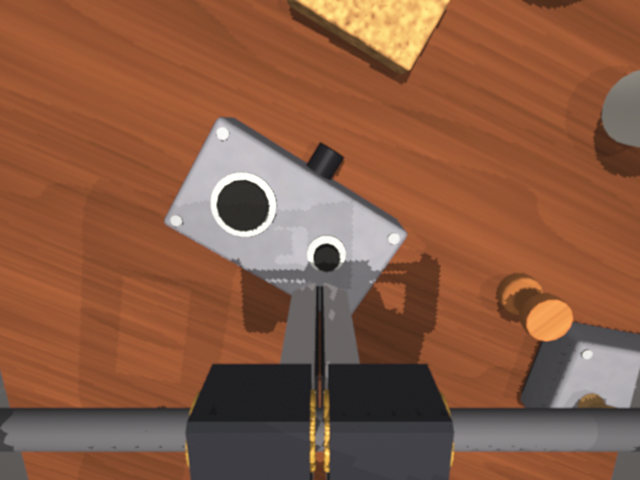

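Run:
```python
from h import *
c=pickle.load(open("c_wrist.pkl","rb"))
for u,v in((244,205),(327,257),(290,215)):
    z=np.median(c["z_map"][v-3:v+4,u-3:u+4]);print((c["R"].T@(np.linalg.inv(c["intrinsics"])@np.array([u,v,1.])*z-c["t"])).round(4))
```

```text
[0.5857 0.2409 0.0572]
[0.5772 0.1731 0.0652]
[0.5905 0.2085 0.0493]
```

Big round is down at 57 mm and the small one is still up at 65 mm. Next I move to the square button, staying high.

Emit:
{"name": "carry_out", "arguments": {"grip": [255,255,255,255,255,255,255,255], "offset": [[-12,22,0],[-35,68,0],[-60,118,0],[-85,168,0],[-110,218,0],[-135,268,0],[-155,308,0],[-165,328,0]], "turn": [[0,0,0],[0,0,0],[0,0,0],[0,0,0],[0,0,0],[0,0,0],[0,0,0],[0,0,0]]}}

```text
time: 6.5
tool_pos: [0.5669, -0.1879, 0.161]
tool_rot: [[0.914, 0.405, -0.007], [0.405, -0.914, 0.001], [-0.006, -0.003, -1.0]]
ft_force: [-0.7, 0.6, -0.3]
grip_width: 0.0003
```

Emit:
{"name": "carry_out", "arguments": {"grip": [255,255,255,255], "offset": [[-8,20,0],[-18,45,0],[-25,60,0],[-28,66,0]], "turn": [[0,0,0],[0,0,0],[0,0,0],[0,0,0]]}}

```text
time: 7.0
tool_pos: [0.5682, -0.2598, 0.1605]
tool_rot: [[0.914, 0.405, -0.007], [0.405, -0.914, 0.001], [-0.006, -0.004, -1.0]]
ft_force: [0.6, 0.1, 0.4]
grip_width: 0.0008
```

```bash
python3 look.py d "[.594,-.249,.066]" wrist
```

```text
t 7.05 p [ 0.5681 -0.2602  0.1606] F [ 0.45 -0.58  0.43] w 0.0002881137302562817 j [-29.7  15.5  71.4  -0.2  93.4  36.4]
[[ 9.143e-01  4.049e-01 -7.000e-03]
 [ 4.049e-01 -9.143e-01  8.000e-04]
 [-6.000e-03 -3.600e-03 -1.000e+00]]
to go in tool mm [28.8  0.6 94.4]
```

View pics/d_wrist.png

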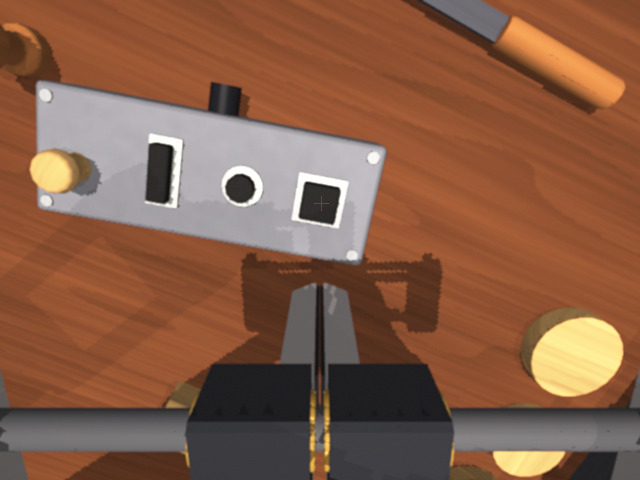

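The marker falls on the centre of the square cap, (320,203). The lathe round is at (240,187), oblong at (160,172) and the knob at (55,172). I'll hover, then press slowly.

Emit:
{"name": "carry_out", "arguments": {"grip": [255,255,255,255,255,255], "offset": [[12,0,10],[24,1,30],[29,1,55],[29,1,72],[29,1,78],[29,1,78]], "turn": [[0,0,0],[0,0,0],[0,0,0],[0,0,0],[0,0,0],[0,0,0]]}}

```text
time: 7.8
tool_pos: [0.5943, -0.2492, 0.082]
tool_rot: [[0.914, 0.405, -0.008], [0.405, -0.914, 0.001], [-0.006, -0.004, -1.0]]
ft_force: [0.5, 0.4, 0.1]
grip_width: 0.0004
```

```bash
python3 look.py e "[.594,-.249,.066]" wrist
```

```text
t 7.85 p [ 0.5947 -0.2495  0.083 ] F [ 0.37 -0.51  0.37] w 0.000622299354256047 j [-27.7  20.1  74.5  -0.1  85.7  38.4]
[[ 9.143e-01  4.049e-01 -6.100e-03]
 [ 4.049e-01 -9.144e-01  4.000e-04]
 [-5.400e-03 -2.800e-03 -1.000e+00]]
to go in tool mm [-0.4 -0.7 17. ]
```

View pics/e_wrist.png

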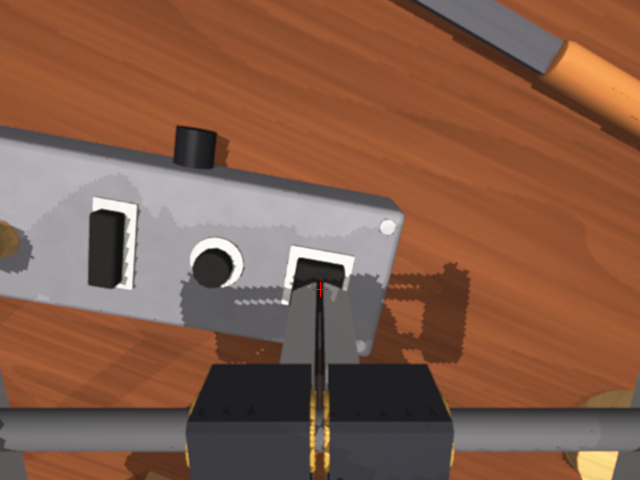

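The tip at (320,288) is over the square cap and clear of the round one at (212,265).

Emit:
{"name": "carry_out", "arguments": {"grip": [255,255,255,255,255,255,255,255], "offset": [[0,0,6],[0,0,11],[0,0,15],[0,0,18],[0,0,21],[0,0,23],[0,0,25],[0,0,26]], "turn": [[0,0,0],[0,0,0],[0,0,0],[0,0,0],[0,0,0],[0,0,0],[0,0,0],[0,0,0]]}}

```text
time: 8.85
tool_pos: [0.5945, -0.2495, 0.057]
tool_rot: [[0.914, 0.405, -0.006], [0.405, -0.914, 0.0], [-0.005, -0.003, -1.0]]
ft_force: [-1.1, 0.4, 3.3]
grip_width: 0.0007
```

Emit:
{"name": "carry_out", "arguments": {"grip": [255,255,255,255,255], "offset": [[0,0,1],[0,0,2],[0,0,3],[0,0,4],[0,0,4]], "turn": [[0,0,0],[0,0,0],[0,0,0],[0,0,0],[0,0,0]]}}

```text
time: 9.48
tool_pos: [0.5946, -0.2495, 0.0549]
tool_rot: [[0.914, 0.405, -0.005], [0.405, -0.914, -0.0], [-0.005, -0.002, -1.0]]
ft_force: [-4.4, 2.3, 9.8]
grip_width: 0.0005
```

Emit:
{"name": "carry_out", "arguments": {"grip": [255,255,255,255,255,255,255,255], "offset": [[0,0,-10],[0,0,-35],[0,0,-65],[-10,0,-95],[-30,5,-110],[-55,10,-120],[-70,15,-125],[-75,15,-125]], "turn": [[0,0,0],[0,0,0],[0,0,0],[0,0,0],[0,0,0],[0,0,0],[0,0,0],[0,0,0]]}}

```text
time: 10.48
tool_pos: [0.5319, -0.2946, 0.18]
tool_rot: [[0.915, 0.403, -0.005], [0.403, -0.915, 0.0], [-0.005, -0.002, -1.0]]
ft_force: [-1.0, -0.5, -1.3]
grip_width: 0.0003
```

```bash
python3 look.py f "[.594,-.249,.058]" wrist scene top
python3 - <<'E'
from h import *
def cloud(c):
    K=c["intrinsics"];v,u=np.mgrid[:480,:640];z=c["z_map"]
    p=np.stack([(u-K[0,2])/K[0,0]*z,(v-K[1,2])/K[1,1]*z,z],-1); return (p-c["t"])@c["R"]
for n in("wrist","scene","top"):
    X=cloud(pickle.load(open(f"f_{n}.pkl","rb")))
    for nm,p,r in(("big",(.585,.24),.01),("small",(.577,.172),.005),("sq",(.594,-.249),.007),("lround",(.581,-.195),.005),("obl",(.569,-.142),.005)):
        m=(np.hypot(X[...,0]-p[0],X[...,1]-p[1])<r)&(X[...,2]<.1);print(n,nm,m.sum(),np.median(X[m][:,2]).round(4) if m.any() else None)
E
```

```text
t 10.625 p [ 0.5326 -0.2934  0.1793] F [-0.38  0.18  0.19] w 0.0005811367066832749 j [-34.1  13.   72.3  -0.2  95.   32. ]
[[ 0.9144  0.4047 -0.0063]
 [ 0.4047 -0.9144  0.001 ]
 [-0.0053 -0.0035 -1.    ]]
to go in tool mm [ 74.8 -15.3 121. ]
wrist big 0 None
wrist small 0 None
wrist sq 321 0.0572
wrist lround 177 0.0654
wrist obl 188 0.0653
scene big 44 0.0568
scene small 12 0.0644
scene sq 32 0.0569
scene lround 18 0.0643
scene obl 14 0.0641
top big 85 0.0577
top small 22 0.0654
top sq 41 0.0582
top lround 21 0.0651
top obl 22 0.0643
```

View pics/f_wrist.png

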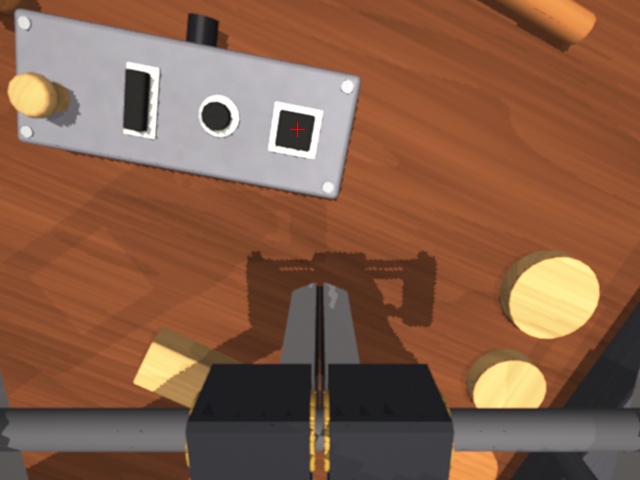

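View pics/f_scene.png

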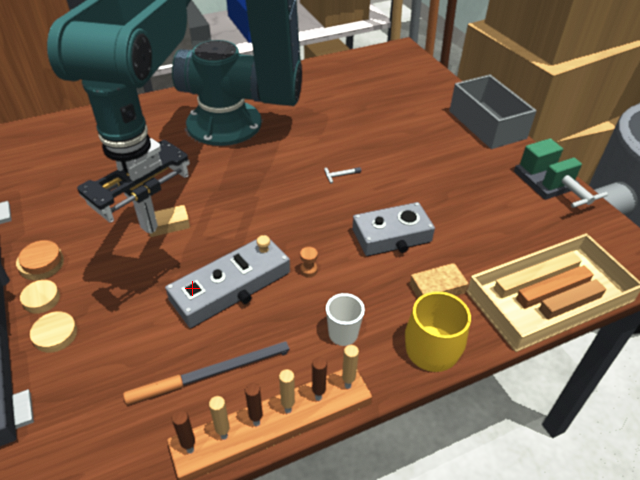

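The wrist view shows the square cap, at (297,130), now sunk. In the scene view the loose things are where they were, and the hand hangs free. All cameras put both pressed caps at 57–58 mm and the other three at 64–65 mm, so I'm handing the job in.

```bash
python3 -c "
from workcell import *
print(job_done())"
```

```text
the job is handed in; nothing more can be done
None
```

I switched on the dust extractor and then the lathe. With the fingers shut, I pressed the big round button to its stop (8.8 N), then the square button (9.8 N). I then drew the hand up and clear and handed the job in at about 10.6 s; it gives no verdict.

- **Buttons:** the last depth readings put both pressed caps at 57–58 mm, which is fully down. The other three are at 64–65 mm, which is up.
- **Loose things:** by eye in the scene image, everything is where it started. I did not measure any of their positions.
- **Contact:** the wrist force was close to zero after I drew the hand back.
- **Disagreement:** the top and scene cameras first differed by about 9 mm in x for the buttons, because each also saw the caps' side walls. I resolved it from the box outlines, and the wrist camera confirmed the positions before each press.

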